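# Press the sealing mat home on a well plate with a ratchet plate press

## Robot

A 7-joint arm with a two-finger parallel gripper is mounted at the origin on the work surface. World frame = base frame: x ahead of the robot, y to its left, z up, the work surface at z = 0. Lengths are in m, angles in rad, forces in N, time in s.
With the tool pointing down it reaches from about 0.4 to 0.85 m from the base axis. Payload 10.4 kg.
Tool frame: the origin (TCP) lies at the very end of the fingers, on their centre line; the grasp point (between the pads) lies 19 mm behind it; z points along the fingers, x is the direction in which the jaws open and shut, and the axes are right-handed (so a half turn about z gives the same grasp; the last joint's range is limited). The gripper opens to 87 mm and grips with 3 to 60 N. Pads are 19 mm wide; open, the fingers measure 117 mm over their backs; the gripper's body (75 mm by 190 mm) begins 51 mm behind the grasp point.
Start: joints at [1.131, 0.332, -0.065, 1.46, 0.022, 1.35, -0.088], TCP at [0.253, -0.572, 0.223] pointing down, gripper open.
Joint ranges: [-2.6, 2.6], [-0.5, 2.12], [-1.47, 1.34], [0.16, 2.42], [-1.27, 4.41], [0.06, 2.06], [-2.6, 2.6]. Speed limits (rad/s): [2.22, 2.22, 2.79, 2.79, 3.14, 3.14, 3.14].

## Interface

Orientations are given as a unit quaternion [x, y, z, w].
In Python, from bench import r gives the robot as it stands. The module is installed in compiled form; this text tells all that it offers.
- The arm moves only by the tool carry_out, never from a script. Its argument "commands" is a list that holds one entry, the list of rows, each a list of 7 numbers: the closure in counts, from 0 (fully open) to 255 (shut), then the shift along the tool's x, y, z in units of 25 mm (1.0 is 25 mm), then the turn, a rotation vector about the tool's x, y, z in units of 5 degrees (1.0 is 5 degrees). A call has 1 to 12 rows; each row is the pose to reach, as a shift and turn from the pose measured when the call began, along the tool's axes at that moment; what a row does not reach only later rows make up. A row lasts 1/8 s, in which the tool goes at most 62.5 mm and 10.7 degrees, less where a joint would pass 70% of its speed; a pose out of reach is approached as far as the arm can. A call with a gripper value outside its range is refused whole. The fingers move at their own pace and stop on an object; "grip_force" is the grip in N (left out, the last holds). Time passes only in rows, so rows that repeat a pose let the fingers close. It gives the time, the measured TCP pose, the force and the opening at its end, in the units of the state.
- r.read_state(): the state, without advancing time (a new reading comes with each control period).
- r.camera(name): name is "scene" or "top" or "wrist"; returns the picture (384x512x3 uint8, blue, green, red); there is no depth.
- r.camera_info(name): a dict with "fx", "fy", "cx", "cy" (pixels), "k1" (the pictures are not rectified: a ray, as slopes to the right and down, at radius r is drawn at 1 + k1 r^2 times it, then the intrinsics apply), "origin" and "rotation" of the camera in the world. Camera axes: x right, y down, z forward; pixel columns grow to the right and rows downward; lengths in m; the calibration is good to about 2 mm. A picture is of the moment at which its call begins: read the wrist's pose just before it. camera_info takes no time and is no camera call; for the wrist camera it gives the pose at the moment of the call.
- r.close_job(): hands the job in, once; it reports no verdict.
The state is a dict: "time": time; "joint_positions": joint angles; "joint_vel": joint speeds; "joint_torque": joint torques, N m; "ee_pos": TCP position; "eef_rot": TCP orientation; "ft_force": force on the tool from outside, world axes, zero at the start; "torque": the same for the moment, N m; "width": finger opening in m.
Only numpy, scipy, OpenCV 4.12 (cv2) and the standard library are available. Lean on these libraries where they do the work, as an engineer would, in place of code of your own. Each camera call takes 0.05 s, during which the arm holds its last target.

## Task

A deep-well plate with its blue sealing mat lying loosely on top stands on the platen of the bench plate press. Pump the press handle in full strokes, from its upper stop to its lower stop and back, so that the ratchet lifts the platen one tooth a stroke until it stays up on its top tooth and the mat is pressed home under the pad. Then leave the handle standing up at its upper stop and let go; work the press by its handle only, without touching the platen or the plate on it, and leave everything else on the bench where it is.

Things in the scene. Friction and masses are not known exactly. Their poses are not given: they have to be found in the camera images.
- axle (a point): Middle of the press handle's axle, 75 mm above the bench, fixed to the press frame. z is up, y lies along the axle (the handle's hinge line), x is level and points from the axle to the middle of the platen, 67 mm away. The handle leans to the -x side, towards the robot.
- grip (a point): Centre of the handle's flat red grip, 210 mm from the axle: a bar 148 mm long (along the axle), 45 deep (187 to 232 mm from the axle) and 16 thick, across the tops of two flat steel arms. Its flats lean with the arms. Hold it over the 16 mm, within 40 mm of its middle, fingers pointing along the arms to the axle; free space below it. Axes: those of axle turned by handle.
- handle (a joint): Handle angle, rad: 0 at the upper stop (arms 15 degrees, 0.262 rad, from vertical), 0.50 at the lower stop (43.6 degrees) as it is pulled towards -x of axle and down. Stays where left; 2 N at the grip moves it up, pulling down takes 4 to 14 N. Back up below 0.08 the driving pawl drops under the next tooth; down beyond 0.42 the holding pawl keeps the tooth gained. Starts from 0 to 0.35.
- platen (a joint): Lift of the platen, m. On the holding pawl it rests at 0, 0.008, 0.016 .. 0.048: one 8 mm tooth a full stroke, never two. 0.048 is the top tooth (reads 0.046 to 0.048, pressed by the pad). A pull lifts it up to 7 mm past the tooth, then it settles back. It starts on one of the lowest four teeth (or held between two by the handle). More strokes at the top do no harm: it settles back.
- mat (a joint): How far the blue mat (80 x 122 x 4) has been pressed into the plate, m: 0 lying loose, 5 mm proud, at the start; 0.005 pressed home.
- plate (a point): White deep-well plate, 86 x 128 x 41, held in the nest of the platen; point at its centre, half-way up (160 mm above the bench with the platen fully down); the blue mat lies on it. Neither the plate, the mat nor the platen is to be touched.
- crown (a point): Middle of the top of the press, 290 mm above the bench, axes as axle. The press: teal base 220 x 230 x 20, white cheeks, two steel columns 22 dia. 170 mm apart, teal crown 90 (along x) x 206 x 36 with a sprung pad under it, 231 mm above the bench. The crown's front is 22 mm behind the axle, so fingers behind the raised grip have about 60 mm of room. Nothing stands over or before the grip.
- vial_rack_mid (a point): Bystander, loose on the bench: blue vial rack, 60 x 105 x 48, with capped glass vials (mm); point at its centre, half-way up. Leave it alone.
- spare_plate_mid (a point): Bystander, loose on the bench: a second deep-well plate already sealed with a blue mat, 86 x 128 x 45 (mm); point at its centre, half-way up. Leave it alone.
- tissue_box_mid (a point): Bystander, loose on the bench: green and white wipes box, 115 x 115 x 85 (mm); point at its centre, half-way up. Leave it alone.
- amber_bottle_mid (a point): Bystander, loose on the bench: amber solvent bottle with a blue cap, 86 dia. x about 175 (mm); point at its centre, half-way up. Leave it alone.
- tub_mid (a point): Bystander, loose on the bench: blue tub with a red lid, 80 dia. x about 85 (mm); point at its centre, half-way up. Leave it alone.
- tip_box_mid (a point): Bystander, loose on the bench: pipette tip box with an orange lid, 84 x 122 x 68 (mm); point at its centre, half-way up. Leave it alone.
- lc_column_mid (a point): Bystander, loose on the bench: steel chromatography column on a black rest, 150 x 22 x 24 (mm); point at its centre, half-way up. Leave it alone.

How it is judged:
At the end, for the whole second after the job is handed in: The platen rests on its top tooth (lift 0.048 m; 0.0445 to 0.051 passes), the mat is pressed in by at least 4.2 of 5 mm, the handle stands still within 0.09 rad (5 degrees) of its upper stop and has been let go (value of joint platen between 0.0445 and 0.051 m and value of joint mat above 0.0042 m and value of joint handle between -0.05 and 0.09 rad and velocity of joint platen below 0.005 m/s and velocity of joint handle below 0.05 rad/s); the robot touches nothing.
It fails at once if the robot touches the plate, its mat or the platen (contact force between any of the arm, the fingers and platen above 1 N).
It fails at once if another thing on the bench is pushed more than 30 mm from its place (distance of any of vial_rack_mid, spare_plate_mid, tissue_box_mid, amber_bottle_mid, tub_mid, tip_box_mid, lc_column_mid from where it was at the start of the episode above 0.03 m).
It also fails if it takes over 58 s, if anything falls off the work surface, if the arm or the gripper's body presses on something with over 40 N, if the wrist force passes 120 N, or if a joint passes its speed limit or range.

## Working session

There is one attempt and no reset: what is moved stays moved. The work goes in short steps, Python scripts to look and compute and a tool call to move; the robot and the scene stay as the last step left them, time stands still between calls to the robot, and variables do not carry over. Pictures are saved under pics/ and viewed, and the job is handed in when it is done.

Besides the shell and the picture viewer there is one more tool, called after "Emit:" in YAML: its name, and indented under it one key for each argument. carry_out: Moves the arm, as the interface text tells. Its arguments: {"type":"object","properties":{"commands":{"type":"array"},"grip_force":{"type":"number"}},"required":["commands"]}

```bash
mkdir -p pics
python3 - <<'E'
from bench import r
import cv2, numpy as np
s=r.read_state(); print({k:np.round(v,3) for k,v in s.items()})
for n in ("scene","top"):
    im=r.camera(n); cv2.imwrite(f"pics/{n}0.png",im)
for n in ("scene","top","wrist"):
    print(n,r.camera_info(n))
E
```

```text
{'time': np.float64(0.0), 'joint_positions': array([ 1.131,  0.333, -0.065,  1.461,  0.022,  1.35 , -0.088]), 'joint_vel': array([ 0.001, -0.   ,  0.001,  0.001, -0.   ,  0.   , -0.001]), 'joint_torque': array([-0.0000e+00, -6.2326e+01,  2.4000e-02, -3.8991e+01, -6.1000e-02,
        4.0000e-02,  0.0000e+00]), 'ee_pos': array([ 0.253, -0.571,  0.222]), 'eef_rot': array([ 0.838, -0.545, -0.001, -0.   ]), 'ft_force': array([ 0.283, -1.09 ,  0.872]), 'torque': array([ 0.019, -0.023, -0.002]), 'width': np.float64(0.087)}
scene {'fx': 384.3702119814227, 'fy': 384.3702119814227, 'cx': 257.2488550710101, 'cy': 189.9395007747794, 'k1': -0.06073736657788918, 'origin': array([ 1.51913413, -0.12643191,  1.0178755 ]), 'rotation': array([ 0.67829522,  0.59776485, -0.28840771, -0.31529949])}
top {'fx': 402.7654065014046, 'fy': 402.7654065014046, 'cx': 257.25147212303943, 'cy': 192.75189913332227, 'k1': -0.016813246904334948, 'origin': array([ 4.47330823e-01, -1.47201289e-03,  1.49583856e+00]), 'rotation': array([ 0.71197238, -0.7011506 ,  0.02526891, -0.02906279])}
wrist {'fx': 325.4439328311565, 'fy': 325.4439328311565, 'cx': 258.03495301958975, 'cy': 192.4630573388184, 'k1': -0.09587186652008066, 'origin': array([ 0.31593508, -0.54278348,  0.38286416]), 'rotation': array([ 0.8310666 , -0.54115791, -0.07076827,  0.10709005])}
```

View pics/scene0.png

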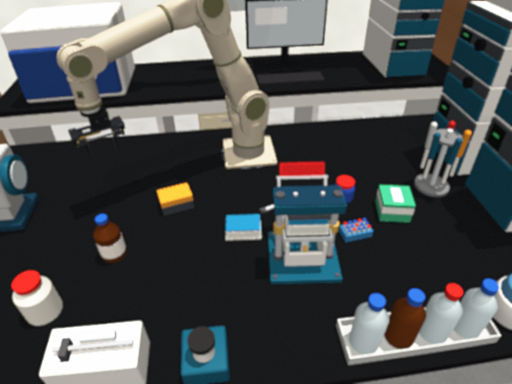

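View pics/top0.png

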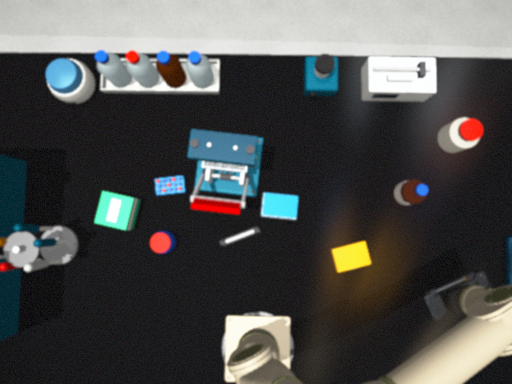

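The scene view shows the press with its red grip at about (302,168). In the top view the crown is at about (225,145) and the red grip at (216,206), with the arm out at the right. Next I'll enlarge the top view and measure it.

```bash
cat > h.py <<'E'
import numpy as np, cv2
from bench import r
from scipy.spatial.transform import Rotation as R
def cam(n):
    return r.camera_info(n)
def proj(ci,P):
    P=np.atleast_2d(P); p=R.from_quat(ci['rotation']).inv().apply(P-ci['origin'])
    s=p[:,:2]/p[:,2:]; s=s*(1+ci['k1']*(s**2).sum(1,keepdims=True))
    return s*[ci['fx'],ci['fy']]+[ci['cx'],ci['cy']]
def ray(ci,uv):
    d=(np.array(uv,float)-[ci['cx'],ci['cy']])/[ci['fx'],ci['fy']]; s=d.copy()
    for _ in range(20): s=d/(1+ci['k1']*(s**2).sum())
    return R.from_quat(ci['rotation']).apply([s[0],s[1],1.])
def atz(ci,uv,z):
    v=ray(ci,uv); return ci['origin']+v*(z-ci['origin'][2])/v[2]
E
python3 - <<'E'
from h import *
im=cv2.imread("pics/top0.png"); c=im[115:225,170:280]
cv2.imwrite("pics/topz.png",cv2.resize(c,None,fx=5.4,fy=5.4,interpolation=cv2.INTER_CUBIC))
im=cv2.imread("pics/scene0.png"); c=im[150:290,230:380]
cv2.imwrite("pics/scz.png",cv2.resize(c,None,fx=4,fy=4,interpolation=cv2.INTER_CUBIC))
t=cam("top")
for uv,z in [((225,145),.29),((216,206),.25)]: print(atz(t,uv,z))
E
```

```text
[0.68388742 0.10577368 0.29      ]
[0.50014153 0.13305378 0.25      ]
```

View pics/topz.png

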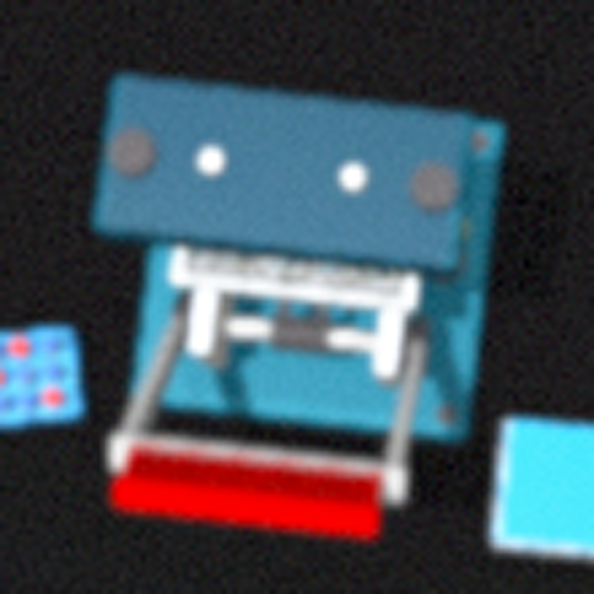

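View pics/scz.png

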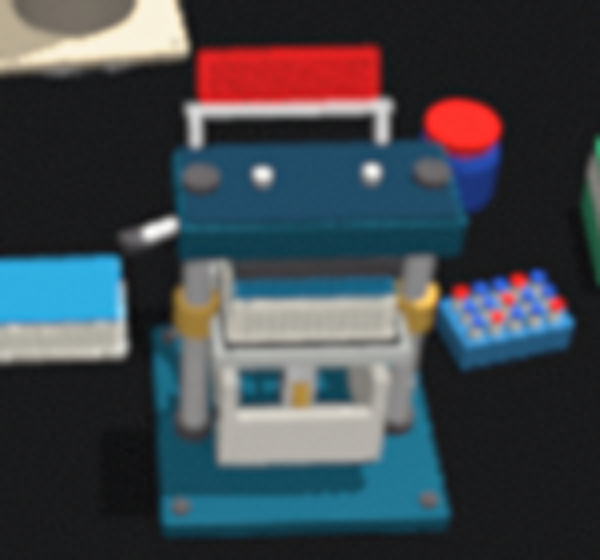

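```bash
cat > fit.py <<'E'
from h import *
from scipy.optimize import least_squares
def z2(pts,s,off): return (np.array(pts)+.5)/s-.5+off
t,sc=cam("top"),cam("scene")
def model(p):
    x,y,yaw,q=p; Rz=R.from_euler('z',yaw); th=.262+q
    d=np.array([-np.sin(th),0,np.cos(th)]); n=np.array([np.cos(th),0,np.sin(th)]); e=np.array([0,1,0])
    A=np.array([0,0,.075])
    w=lambda P:Rz.apply(np.array(P))+[x,y,0]
    c=lambda sx,sy:[.067+sx*.045,sy*.103,.29]
    g=lambda s,k,sy:A+d*s+n*.008*k+e*sy*.074
    top=[c(1,1),c(1,-1),c(-1,-1),c(-1,1), g(.232,-1,1),g(.232,-1,-1),g(.232,1,-1),g(.232,1,1)]
    s=[c(-1,-1),c(-1,1),c(1,1),c(1,-1), g(.232,-1,-1),g(.232,-1,1),g(.187,1,1),g(.187,1,-1)]
    return w(top),w(s)
mt=z2([(118,72),(475,113),(460,272),(93,235),(110,508),(376,540),(383,500),(122,472)],5.4,[170,115])
ms=z2([(175,150),(440,140),(467,222),(180,228),(197,47),(381,45),(382,103),(195,100)],4,[230,150])
def f(p):
    a,b=model(p); return np.r_[(proj(t,a)-mt).ravel(),(proj(sc,b)-ms).ravel()]
if __name__=="__main__":
    o=least_squares(f,[.6,.1,0,.2],loss='soft_l1',x_scale=[.01,.01,.05,.05])
    print(o.x, np.round(o.fun.reshape(-1,2),1))
    x,y,yaw,q=o.x
    for qq in (q,0,.5):
        th=.262+qq; d=np.array([-np.sin(th),0,np.cos(th)]); print(qq,R.from_euler('z',yaw).apply(.21*d)+[x,y,.075])
E
python3 fit.py
```

```text
[ 0.61320643  0.1209388  -0.10020499  0.28362716] [[-1.   0. ]
 [ 0.1  0. ]
 [-0.6 -0.2]
 [-0.2 -1.1]
 [ 1.  -1.3]
 [-0.1 -1.6]
 [-1.   1.2]
 [-1.1  0.8]
 [-1.  -1.4]
 [ 0.6 -0.4]
 [-0.3 -1.3]
 [-0.7 -1. ]
 [-0.2  1.2]
 [-2.2  0.7]
 [-1.6  0. ]
 [ 0.9  1.8]]
0.2836271584868666 [0.50477271 0.13184092 0.25450842]
0 [0.55908659 0.12638011 0.27783352]
0.5 [0.46895604 0.13544199 0.22692591]
```

The fit puts the axle near (0.613, 0.121), the yaw at -5.7° and the handle at about 0.28 rad. Now to plan the swing, going up and round to a pre-grasp pose.

```bash
cat >> h.py <<'E'
AX=np.array([.6132,.1209,.075]); YAW=-.1002
def pose(q,s,yoff=0,noff=0,tilt=0):
    """tool pose with TCP at distance s from axle along arm at handle angle q"""
    th=.262+q; Rz=R.from_euler('z',YAW)
    d=np.array([-np.sin(th),0,np.cos(th)]); n=np.array([np.cos(th),0,np.sin(th)])
    M=np.c_[n,[0,-1,0],-d]
    return Rz.apply(d*s+n*noff+[0,yoff,0])+AX, Rz*R.from_matrix(M)
def down(p,az):
    x=np.array([np.cos(az),np.sin(az),0]); z=np.array([0,0,-1.]); return np.array(p),R.from_matrix(np.c_[x,np.cross(z,x),z])
def cur():
    s=r.read_state(); return s['ee_pos'],R.from_quat(s['eef_rot']),s
def rows(targets,c=None):
    p0,R0,_=cur()
    for p,Rt in targets:
        sh=R0.inv().apply(p-p0)/.025; rv=np.degrees((R0.inv()*Rt).as_rotvec())/5
        print(c, np.round(np.r_[sh,rv],2).tolist())
E
python3 - <<'E'
from h import *
t=cam("top")
for n,uv,z in [("amber",(403,192),.05),("tip",(350,256),.068),("lc",(240,237),.024),("tub",(162,242),.085),("spare",(279,206),.045),("tissue",(117,211),.085),("rack",(170,185),.048)]: print(n,atz(t,uv,z).round(3))
T=[]
for a,rad,z in [(-63,.62,.36),(-40,.58,.42),(-15,.52,.43)]:
    az=np.radians(a); T.append(down([rad*np.cos(az),rad*np.sin(az),z],az))
T.append(pose(.28,.30)); print(T[-1][0])
rows(T)
E
```

```text
amber [ 0.569 -0.518  0.05 ]
tip [ 0.339 -0.322  0.068]
lc [0.398 0.068 0.024]
tub [0.379 0.337 0.085]
spare [ 0.512 -0.072  0.045]
tissue [0.484 0.499 0.085]
rack [0.582 0.323 0.048]
[0.45922111 0.13638053 0.33200361]
None [-0.23, -1.35, -5.53, 0.0, 0.01, -0.62]
None [-4.17, -10.21, -7.92, -0.0, 0.01, -5.22]
None [-11.94, -16.19, -8.31, -0.01, 0.01, -10.22]
None [-22.54, -19.0, -4.38, 3.26, 5.63, -11.77]
```

Emit:
carry_out:
  commands:
    - [[0,-0.2,-0.7,-2.5,0,0,-0.3],[0,-0.2,-1.3,-5,0,0,-0.6],[0,-1,-3,-6,0,0,-1.5],[0,-2,-5,-6.8,0,0,-2.5],[0,-3,-7.2,-7.4,0,0,-3.7],[0,-4.2,-9.2,-7.9,0,0,-4.7],[0,-5.5,-10.8,-8.1,0,0,-5.7],[0,-7,-12.2,-8.2,0,0,-6.7],[0,-8.6,-13.7,-8.3,0,0,-7.8],[0,-10.3,-15,-8.3,0,0,-9],[0,-12,-16.2,-8.3,0,0,-10.2],[0,-12,-16.2,-8.3,0,0,-10.2]]

```text
time: 1.6
ee_pos: [0.5025, -0.1285, 0.4299]
eef_rot: [0.992, -0.127, -0.0, -0.001]
ft_force: [-0.4, -0.4, -1.3]
width: 0.0869
```

Run:
```python
from h import *
s=cur()[2]; print(s['time'],s['joint_positions'].round(2),s['ee_pos'],s['width'])
rows([pose(.28,.30)])
```

```text
1.6 [ 0.6   0.1  -0.48  1.32  0.05  1.73 -0.13] [ 0.50250484 -0.12845322  0.42988902] 0.08694677817433125
None [-4.35, -9.81, 3.94, 0.46, 6.2, -1.74]
```

Emit:
carry_out:
  commands:
    - [[0,-0.5,-1.3,0.2,0,0.8,-0.2],[0,-1,-2.6,0.5,0.1,1.6,-0.4],[0,-1.6,-4,1,0.2,2.5,-0.7],[0,-2.2,-5.5,1.6,0.2,3.5,-1],[0,-2.9,-7,2.3,0.3,4.5,-1.3],[0,-3.6,-8.4,3.1,0.4,5.4,-1.5],[0,-4.3,-9.8,3.9,0.5,6.2,-1.7],[0,-4.3,-9.8,3.9,0.5,6.2,-1.7],[0,-4.3,-9.8,3.9,0.5,6.2,-1.7]]

```text
time: 2.72
ee_pos: [0.4606, 0.1349, 0.3334]
eef_rot: [0.962, -0.051, 0.267, 0.012]
ft_force: [0.2, -0.6, 0.2]
width: 0.0873
```

Run:
```python
from h import *
s=cur()[2]; print(s['time'],s['joint_positions'].round(2),s['ee_pos'],s['width'])
rows([pose(.28,.30)])
ci=cam("wrist"); print(ci)
for n in ("wrist","top"):
  im=r.camera(n); cv2.imwrite(f"pics/{n}1.png",im)
im=cv2.imread("pics/top1.png")[115:225,170:280]; cv2.imwrite("pics/topz1.png",cv2.resize(im,None,fx=5.4,fy=5.4,interpolation=cv2.INTER_CUBIC))
import pickle; pickle.dump(ci,open("w1.pkl","wb"))
```

```text
2.725 [ 0.42 -0.49 -0.72  2.01 -0.13  1.01 -0.39] [0.46063353 0.13489014 0.33344834] 0.08732850421881208
None [-0.08, -0.05, 0.02, -0.02, -0.0, -0.06]
{'fx': 325.4439328311565, 'fy': 325.4439328311565, 'cx': 258.03495301958975, 'cy': 192.4630573388184, 'k1': -0.09587186652008066, 'origin': array([0.38417679, 0.21239585, 0.47148918]), 'rotation': array([ 0.95277489, -0.08477788,  0.25844627,  0.13504903])}
```

View pics/wrist1.png

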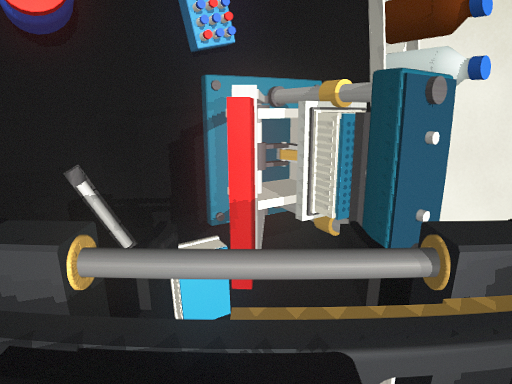

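View pics/topz1.png

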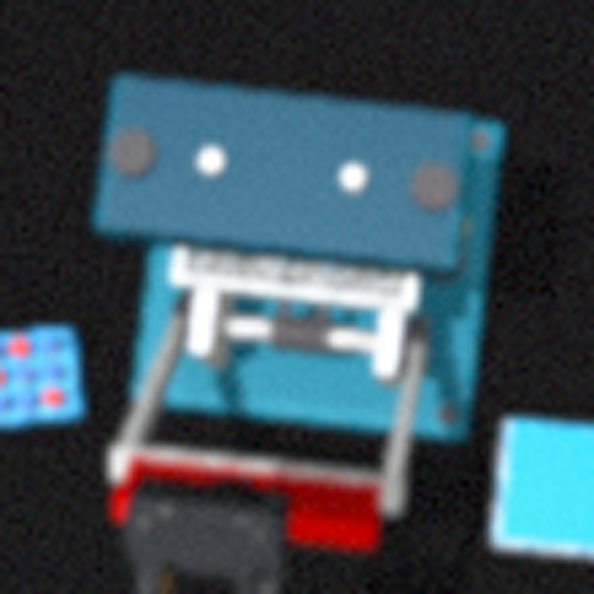

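The wrist view shows the red grip at columns 228–255, parallel to the jaws' midplane, with free space around it. Joint 2 reads -0.49 and its limit is -0.5. Before going further I'll fit a kinematic model to check that the stroke stays within range.

```bash
cat > kin.py <<'E'
from h import *
from scipy.optimize import least_squares
import itertools
D=[([1.131,.3325,-.065,1.4605,.022,1.35,-.088],[.253,-.5715,.2225],[0.838,-0.545,-0.001,0]),
   ([.6,.1,-.48,1.32,.05,1.73,-.13],[0.5025,-0.1285,0.4299],[0.992, -0.127, -0.0, -0.001])]
def fk(q,p,sg,full=False):
    h,L1,L2,Lt,a,b,a6,e=p; Rz=lambda t:R.from_euler('z',t); Ry=lambda t:R.from_euler('y',t)
    o=np.zeros(3); A=R.identity()
    def tr(v):
        nonlocal o; o=o+A.apply(v)
    A=Rz(sg[0]*q[0]); tr([0,0,h]); A=A*Ry(q[1])*Rz(sg[1]*q[2]); tr([a,0,L1]); A=A*Ry(q[3]); tr([b,0,L2]); el=o
    A=A*Rz(sg[2]*q[4])*Ry(q[5]); tr([a6,0,0]); A=A*Rz(sg[3]*q[6]); tr([0,0,Lt])
    return o,A*Rz(np.pi)
def res(p,sg,w=1):
    out=[]
    for q,x,qq in D:
        o,A=fk(q,p,sg); out+=list(o-x)+list(.2*(A.inv()*R.from_quat(qq)).as_rotvec())
    return np.array(out+list(.01*(np.array(p)-P0)))
P0=np.array([.3,.42,.38,.25,0,0,0,0])
if __name__=="__main__":
    s=r.read_state(); D.append((s['joint_positions'],s['ee_pos'],s['eef_rot']))
    import pickle
    best=[]
    for sg in itertools.product([1,-1],repeat=4):
        o=least_squares(lambda p:res(p,sg),P0); best.append((o.cost,sg,o.x,o.fun))
    best.sort(key=lambda b:b[0])
    for b in best[:3]: print(b[0],b[1],b[2].round(3)); print(b[3][:18].round(3))
    pickle.dump((D,best[0]),open("kin.pkl","wb"))
E
python3 kin.py
```

```text
0.001278343655575198 (-1, -1, -1, -1) [ 0.641  1.031  0.456  1.028 -0.05   0.29   0.036  0.   ]
[ 0.04   0.01  -0.002 -0.    -0.     0.    -0.006  0.026  0.001  0.001
 -0.001 -0.001 -0.001 -0.005  0.001 -0.     0.    -0.   ]
0.00509881086367352 (-1, -1, 1, -1) [ 0.137  0.304  0.506  0.157  0.053 -0.08   0.046  0.   ]
[ 0.044  0.034 -0.005 -0.009  0.001 -0.002  0.013  0.059  0.009 -0.019
  0.002  0.002 -0.004  0.02  -0.005  0.039 -0.016  0.027]
0.015261115207936072 (-1, -1, -1, 1) [ 0.641  1.031  0.456  1.028 -0.05   0.29   0.036  0.   ]
[ 0.04   0.01  -0.002 -0.    -0.     0.035 -0.006  0.026  0.001  0.001
 -0.001  0.051 -0.001 -0.005  0.001 -0.     0.     0.155]
```

```bash
cat > kin2.py <<'E'
from h import *
import pickle,json,os
# data log
def log():
    D=pickle.load(open("D.pkl","rb")); s=r.read_state(); D.append((s['joint_positions'],s['ee_pos'],s['eef_rot'])); pickle.dump(D,open("D.pkl","wb"))
if not os.path.exists("D.pkl"):
    pickle.dump(pickle.load(open("kin.pkl","rb"))[0],open("D.pkl","wb"))
Rz=lambda t:R.from_euler('z',t); Ry=lambda t:R.from_euler('y',t)
def frames(q):
    q=np.asarray(q); A=[]; X=Rz(-q[0]); A.append(X); X=X*Ry(q[1]); A.append(X); X=X*Rz(-q[2]); A.append(X)
    X=X*Ry(q[3]); A.append(X); X=X*Rz(-q[4]); A.append(X); X=X*Ry(q[5]); A.append(X); X=X*Rz(-q[6]); A.append(X)
    return A
# offsets: A2(after q3):[a,y,L1]; A3(after q4):[b,y,L2]; A5:[c,y,Lt]; base h; y total at A1
MU=np.array([.33, 0,0,.42, 0,0,.40, 0,0,.30, 0]); SD=np.array([.1,.03,.05,.1,.03,.05,.1,.1,.03,.1,.05])
def J(q):
    A=frames(q); M=np.zeros((3,11)); M[2,0]=1
    M[:,1:4]=A[2].as_matrix(); M[:,4:7]=A[3].as_matrix(); M[:,7:10]=A[5].as_matrix(); M[:,10]=A[1].as_matrix()[:,1]
    return M
def fit(verbose=False):
    D=pickle.load(open("D.pkl","rb")); w=.003
    G=np.vstack([J(q)/w for q,x,_ in D]+[np.diag(1/SD)]); y=np.concatenate([np.array(x)/w for q,x,_ in D]+[MU/SD])
    p=np.linalg.lstsq(G,y,rcond=None)[0]
    if verbose: print(p.round(3)); print([ (J(q)@p-x).round(4).tolist() for q,x,_ in D])
    return p
def fk(q,p): return J(q)@p, frames(q)[6]*Rz(np.pi)
if __name__=="__main__": fit(True)
E
python3 kin2.py
```

```text
[ 0.259  0.003 -0.005  0.426 -0.003 -0.005  0.488 -0.007 -0.003  0.335
 -0.032]
[[0.0005, 0.0003, -0.0], [-0.0, -0.0003, -0.0001], [-0.0, -0.0002, 0.0001]]
```

```bash
cat > ik.py <<'E'
from kin2 import *
from scipy.optimize import least_squares
LO=np.array([-2.6,-.5,-1.47,.16,-1.27,.06,-2.6]);HI=np.array([2.6,2.12,1.34,2.42,4.41,2.06,2.6])
p=fit()
def ik(P,Rt,q0,reg=.02,m=.03):
    def f(q):
        o,A=fk(q,p); return np.r_[(o-P)*10,(A.inv()*Rt).as_rotvec()*3,reg*(q-q0)]
    o=least_squares(f,np.clip(q0,LO+m+1e-3,HI-m-1e-3),bounds=(LO+m,HI-m)); return o.x,np.abs(o.fun[:3]).max()*100,np.degrees(np.abs(o.fun[3:6]).max()/3)
if __name__=="__main__":
    q=r.read_state()['joint_positions']
    for name,(qq,s) in {"pre":(.28,.30),"grasp":(.28,.191),"up":(0,.191),"low":(.5,.191),"retr":(0,.28)}.items():
        x,e,er=ik(*pose(qq,s),q); print(name,x.round(2),"mm",e.round(1),"deg",er.round(1))
    print("nullspace at low: fix q3")
    for q3 in np.arange(-1.4,1.3,.2):
        z=q.copy(); z[2]=q3; x,e,er=ik(*pose(.5,.191),z); print(x.round(2),e.round(1),er.round(1))
E
python3 ik.py
```

```text
pre [ 0.33 -0.47 -0.67  2.02 -0.06  1.01 -0.44] mm 0.0 deg 0.0
grasp [ 0.51 -0.27 -0.88  2.07  0.07  0.76 -0.54] mm 0.0 deg 0.0
up [ 0.29  0.08 -0.68  1.73  0.19  1.12 -0.54] mm 0.0 deg 0.0
low [ 0.39 -0.47 -0.88  2.33  0.16  0.49 -0.77] mm 0.0 deg 0.0
retr [ 0.35 -0.01 -0.72  1.62  0.12  1.29 -0.49] mm 0.0 deg 0.0
nullspace at low: fix q3
[ 0.39 -0.47 -0.88  2.33  0.16  0.49 -0.77] 0.0 0.0
[ 0.39 -0.47 -0.88  2.33  0.16  0.49 -0.77] 0.0 0.0
[ 0.39 -0.47 -0.88  2.33  0.16  0.49 -0.77] 0.0 0.0
[ 0.39 -0.47 -0.88  2.33  0.16  0.49 -0.77] 0.0 0.0
[ 0.39 -0.47 -0.88  2.33  0.16  0.49 -0.77] 0.0 0.0
[ 0.39 -0.47 -0.88  2.33  0.16  0.49 -0.77] 0.0 0.0
[ 0.39 -0.47 -0.88  2.33  0.16  0.49 -0.77] 0.0 0.0
[ 0.39 -0.47 -0.88  2.33  0.16  0.49 -0.77] 0.0 0.0
[ 0.39 -0.47 -0.88  2.33  0.16  0.49 -0.77] 0.0 0.0
[ 0.32 -0.44 -0.82  2.33  0.25  0.5  -0.84] 0.0 0.0
[ 0.18 -0.41 -0.72  2.34  0.38  0.53 -0.96] 0.0 0.0
[ 0.01 -0.38 -0.59  2.35  0.5   0.57 -1.06] 0.0 0.0
[-0.15 -0.36 -0.46  2.35  0.59  0.6  -1.14] 0.0 0.0
[-0.28 -0.36 -0.35  2.36  0.66  0.63 -1.19] 0.0 0.0
```

Run:
```python
from h import *
import pickle; w=pickle.load(open("w1.pkl","rb")); im=cv2.imread("pics/wrist1.png")
Rz=R.from_euler('z',YAW)
def box(q,col):
    th=.262+q; d=np.array([-np.sin(th),0,np.cos(th)]); n=np.array([np.cos(th),0,np.sin(th)])
    for s in (.187,.232):
        P=[Rz.apply(d*s+n*.008*k+np.array([0,.074*j,0]))+AX for k,j in ((-1,-1),(1,-1),(1,1),(-1,1))]
        cv2.polylines(im,[proj(w,P).round().astype(int)],True,col,1)
box(.284,(0,255,0))
P=[Rz.apply(np.array([.067+a*.045,b*.103,.215]))+AX for a,b in ((-1,-1),(1,-1),(1,1),(-1,1))]
cv2.polylines(im,[proj(w,P).round().astype(int)],True,(0,255,255),1)
cv2.imwrite("pics/w1o.png",cv2.resize(im[50:310,180:480],None,fx=2.5,fy=2.3))
```

```text
(no output)
```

View pics/w1o.png

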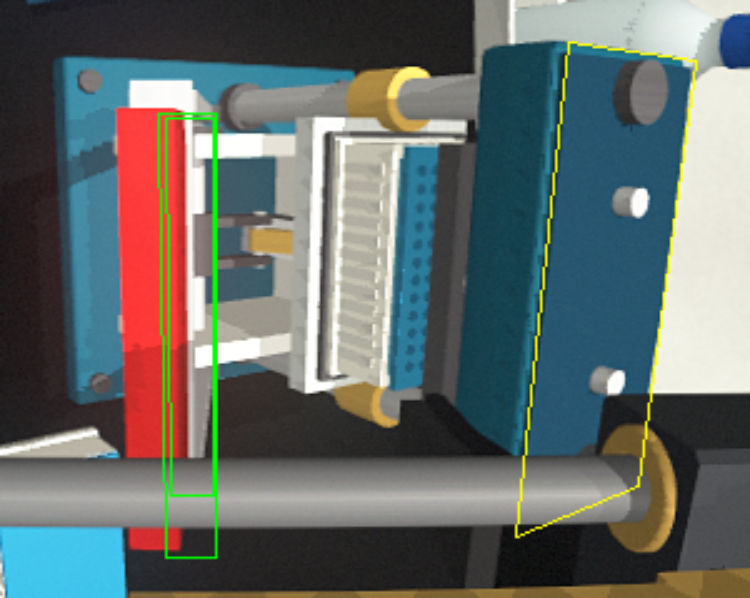

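The overlay shows the real grip about 16 px further left (towards -x) than my model, so the handle must be lower than fitted. I'll refit with the wrist view included.

Run:
```python
import cv2
im=cv2.imread("pics/wrist1.png")
a=cv2.resize(im[80:180,210:290],None,fx=7,fy=5.9,interpolation=cv2.INTER_CUBIC)
cv2.imwrite("pics/wa.png",a)
a=cv2.resize(im[220:300,210:290],None,fx=7,fy=7,interpolation=cv2.INTER_CUBIC)
cv2.imwrite("pics/wb.png",a)
```

```text
(no output)
```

View pics/wa.png

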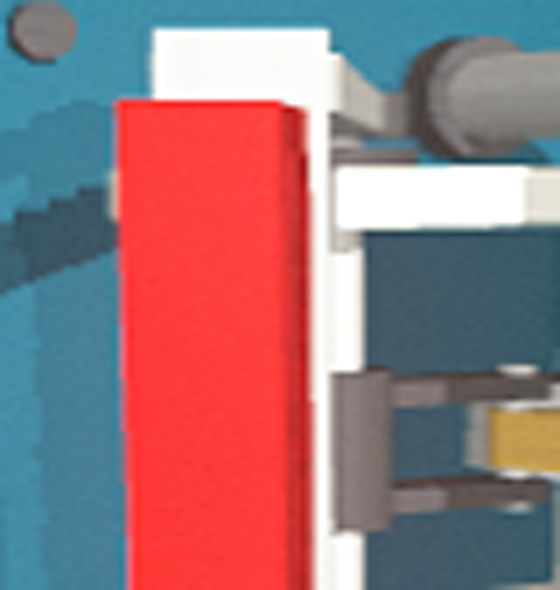

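View pics/wb.png

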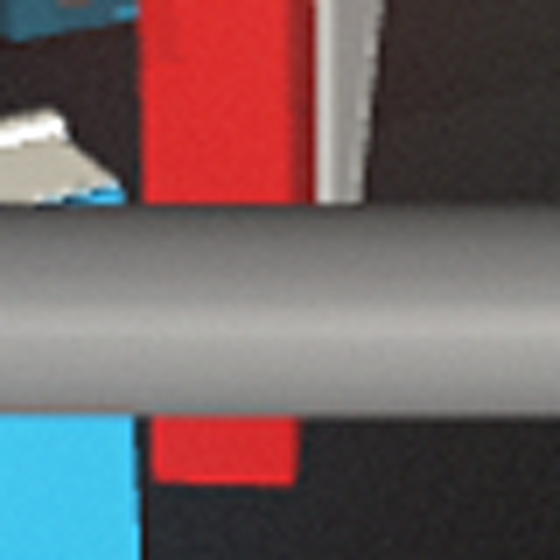

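```bash
cat > fit2.py <<'E'
from fit import *
import pickle
w=pickle.load(open("w1.pkl","rb"))
mw=np.array([(226.7,97.3),(250.4,97.3),(231.7,288.9),(252.6,289.4),(253.5,98.6),(404,69.6),(458,77)])-[.4,.4]
def modelw(p):
    x,y,yaw,q=p; Rz=R.from_euler('z',yaw); th=.262+q
    d=np.array([-np.sin(th),0,np.cos(th)]); n=np.array([np.cos(th),0,np.sin(th)]); e=np.array([0,1,0]); A=np.array([0,0,.075])
    g=lambda s,k,sy:A+d*s+n*.008*k+e*sy*.074
    return Rz.apply(np.array([g(.232,-1,1),g(.232,1,1),g(.232,-1,-1),g(.232,1,-1),g(.187,1,1),[.022,.103,.29],[.112,.103,.29]]))+[x,y,0]
def f2(p): return np.r_[f(p),(proj(w,modelw(p))-mw).ravel()*.5]
o=least_squares(f2,[.6,.1,0,.2],loss='soft_l1',x_scale=[.01,.01,.05,.05])
print(o.x); print(np.round(o.fun.reshape(-1,2),1).tolist())
E
python3 fit2.py
```

```text
[ 0.6135698   0.12154471 -0.10637876  0.33280638]
[[-0.9, -0.3], [0.1, 0.2], [-0.8, -0.1], [-0.3, -1.4], [0.5, 1.5], [-0.8, 1.5], [-1.7, 4.5], [-1.6, 3.8], [-0.9, -1.4], [0.8, -0.2], [-0.3, -1.0], [-0.7, -1.1], [0.1, 1.1], [-2.3, 0.8], [-1.7, -0.2], [1.0, 1.4], [0.6, 0.2], [0.4, 0.1], [0.4, 0.5], [-0.1, 0.6], [0.9, 0.5], [1.8, -0.9], [0.6, -0.4]]
```

```bash
python3 - <<'E'
from h import *
print(r.read_state()['time'])
im=r.camera("wrist"); cv2.imwrite("pics/wrist2.png",im)
a=cv2.imread("pics/wrist1.png"); 
def row(i,y): 
    m=(i[y,:,2].astype(int)>150)&(i[y,:,1]<90); return np.where(m)[0][[0,-1]]
print(row(a,150),row(im,150),row(a,200),row(im,200))
E
sed -i 's/^AX=.*/AX=np.array([.6136,.1215,.075]); YAW=-.1064/' h.py
python3 - <<'E'
from h import *
for s in (.25,.191): rows([pose(.333,s)])
E
```

```text
2.825
[228 253] [228 253] [229 251] [229 252]
None [-0.61, -0.11, 2.03, -0.06, 0.61, -0.01]
None [-0.49, -0.1, 4.39, -0.06, 0.61, -0.01]
```

Emit:
carry_out:
  commands:
    - [[60,-0.2,0,0.3,0,0.2,0],[60,-0.5,-0.1,0.8,0,0.5,0],[60,-0.6,-0.1,1.4,-0.1,0.6,0],[60,-0.6,-0.1,2,-0.1,0.6,0],[60,-0.6,-0.1,2.6,-0.1,0.6,0],[60,-0.5,-0.1,3.2,-0.1,0.6,0],[60,-0.5,-0.1,3.8,-0.1,0.6,0],[60,-0.5,-0.1,4.4,-0.1,0.6,0],[60,-0.5,-0.1,4.4,-0.1,0.6,0]]

```text
time: 4.0
ee_pos: [0.5069, 0.1326, 0.2314]
eef_rot: [0.955, -0.052, 0.291, 0.017]
ft_force: [-0.3, 0.6, -0.7]
width: 0.0663
```

Run:
```python
from kin2 import *
log(); s=cur()[2]; print(s['time'],s['joint_positions'].round(2),s['width'],s['ft_force'].round(1))
fit(True)
for q in (.333,): rows([pose(q,.191)])
im=r.camera("wrist"); cv2.imwrite("pics/wrist3.png",im)
```

```text
4.0 [ 0.46 -0.33 -0.86  2.14  0.08  0.7  -0.61] 0.066339543374031 [-0.3  0.6 -0.7]
[ 0.262  0.001 -0.01   0.446  0.001 -0.01   0.489 -0.001 -0.001  0.353
 -0.024]
[[0.0007, 0.0007, -0.0005], [-0.0002, -0.0012, 0.0003], [0.0006, 0.0, -0.0], [-0.0006, 0.0003, 0.0002]]
None [0.05, -0.01, -0.06, 0.04, 0.04, -0.02]
```

View pics/wrist3.png

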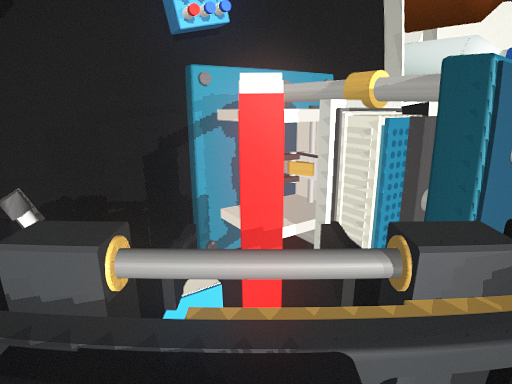

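The bar is at columns 240–283, centred between the jaws (about 258), so I'll close on it.

Emit:
carry_out:
  commands:
    - [[150,0,0,0,0,0,0],[255,0,0,0,0,0,0],[255,0,0,0,0,0,0],[255,0,0,0,0,0,0],[255,0,0,0,0,0,0]]
  grip_force: 25

```text
time: 4.68
ee_pos: [0.507, 0.1328, 0.2323]
eef_rot: [0.955, -0.052, 0.292, 0.017]
ft_force: [0.6, -0.5, -0.5]
width: 0.0244
```

```bash
cat > st.py <<'E'
from h import *
def handle():
    p,Rt,s=cur(); v=R.from_euler('z',YAW).inv().apply(p-AX)
    g=v-0; z=R.from_euler('z',YAW).inv().apply(Rt.apply([0,0,1])); 
    return np.arctan2(-v[0],v[2])-.262, np.arctan2(z[0],-z[2])-.262, np.hypot(v[0],v[2]), v[1], s
if __name__=="__main__":
    a,b,L,y,s=handle(); print("t",s['time'],"q pos",a.round(3),"q rot",b.round(3),"s",L.round(4),"y",y.round(3),"j",s['joint_positions'].round(2),"F",s['ft_force'].round(1),"w",s['width'].round(4))
E
python3 st.py
python3 - <<'E'
from h import *
rows([pose(q,.191) for q in np.linspace(.333,-.01,8)[1:]])
E
```

```text
None [0.4, -0.0, -0.02, 0.04, -0.54, -0.02]
None [0.77, -0.0, 0.01, 0.04, -1.1, -0.02]
None [1.14, -0.0, 0.05, 0.04, -1.66, -0.02]
None [1.51, -0.01, 0.12, 0.04, -2.22, -0.02]
None [1.88, -0.01, 0.2, 0.04, -2.78, -0.02]
None [2.24, -0.01, 0.3, 0.04, -3.35, -0.02]
None [2.6, -0.01, 0.41, 0.04, -3.91, -0.02]Traceback (most recent call last):
  File "st.py", line 7, in <module>
    a,b,L,y,s=handle(); print("t",s['time'],"q pos",a.round(3),"q rot",b.round(3),"s",L.round(4),"y",y.round(3),"j",s['joint_positions'].round(2),"F",s['ft_force'].round(1),"w",s['width'].round(4))
                                                                                                                                                                                 ^^^^^^^^^^^^^^^^
AttributeError: 'float' object has no attribute 'round'
```

Emit:
carry_out:
  commands:
    - [[255,0,0,0,0,0,0],[255,0,0,0,0,0,0],[255,0,0,0,0,0,0]]

```text
time: 5.05
ee_pos: [0.5072, 0.1328, 0.2325]
eef_rot: [0.955, -0.052, 0.292, 0.017]
ft_force: [3.0, -0.3, -0.5]
width: 0.0161
```

```bash
sed -i "s/s\['width'\].round(4)/round(float(s['width']),4)/" st.py; python3 st.py
python3 - <<'E'
from h import *
rows([pose(q,.191) for q in np.linspace(.333,-.01,8)[1:]])
E
```

```text
t 5.05 q pos 0.335 q rot 0.332 s 0.1904 y -0.0 j [ 0.46 -0.33 -0.86  2.14  0.08  0.7  -0.61] F [ 3.  -0.3 -0.5] w 0.0161
None [0.39, -0.0, -0.01, 0.04, -0.55, -0.02]
None [0.76, -0.0, 0.01, 0.04, -1.11, -0.02]
None [1.13, -0.0, 0.06, 0.04, -1.67, -0.02]
None [1.5, -0.0, 0.12, 0.04, -2.23, -0.02]
None [1.86, -0.0, 0.2, 0.04, -2.79, -0.02]
None [2.23, -0.01, 0.3, 0.04, -3.35, -0.02]
None [2.58, -0.01, 0.42, 0.04, -3.92, -0.02]
```

Gripped, with a width of 16.1 mm. Now I'll raise the handle to its upper stop.

Emit:
carry_out:
  commands:
    - [[255,0.4,0,0,0,-0.55,0],[255,0.75,0,0,0,-1.1,0],[255,1.1,0,0.05,0,-1.65,0],[255,1.5,0,0.1,0,-2.2,0],[255,1.85,0,0.2,0,-2.8,0],[255,2.25,0,0.3,0,-3.35,0],[255,2.5,0,0.4,0,-3.8,0],[255,2.5,0,0.4,0,-3.8,0]]

```text
time: 6.05
ee_pos: [0.565, 0.127, 0.2593]
eef_rot: [0.99, -0.054, 0.13, 0.007]
ft_force: [0.9, 0.5, 2.3]
width: 0.0157
```

```bash
python3 st.py
python3 - <<'E'
from kin2 import *
log(); im=r.camera("scene"); cv2.imwrite("pics/sc2.png",cv2.resize(im[140:290,230:380],None,fx=4,fy=4,interpolation=cv2.INTER_CUBIC))
rows([pose(q,.191) for q in np.linspace(0,.5,10)[1:]])
E
```

```text
t 6.05 q pos -0.003 q rot -0.001 s 0.1907 y 0.0 j [ 0.48  0.1  -0.89  1.72  0.23  1.14 -0.58] F [0.9 0.5 2.3] w 0.0157
None [-0.43, 0.01, -0.0, 0.02, 0.63, -0.03]
None [-0.85, 0.01, 0.03, 0.02, 1.27, -0.02]
None [-1.27, 0.01, 0.09, 0.02, 1.91, -0.02]
None [-1.69, 0.01, 0.17, 0.02, 2.54, -0.02]
None [-2.1, 0.02, 0.28, 0.02, 3.18, -0.02]
None [-2.51, 0.02, 0.41, 0.02, 3.82, -0.02]
None [-2.9, 0.02, 0.56, 0.02, 4.45, -0.02]
None [-3.29, 0.02, 0.73, 0.02, 5.09, -0.02]
None [-3.67, 0.02, 0.92, 0.02, 5.73, -0.02]
```

View pics/sc2.png

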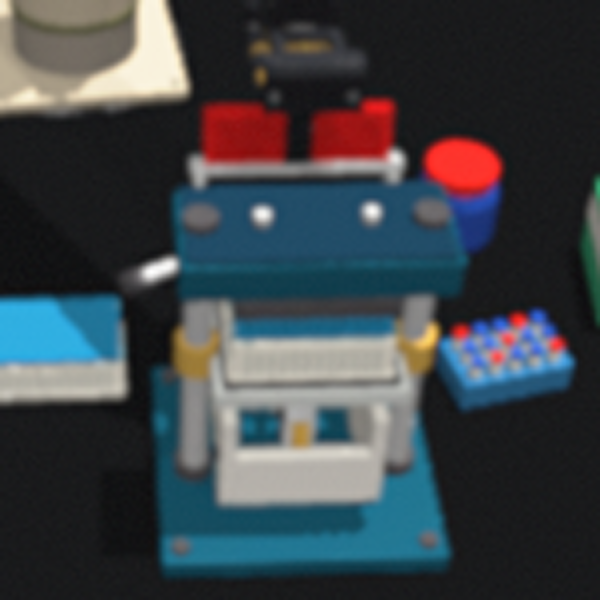

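Forces are low and the model agrees: q ≈ 0. The scene view shows the handle up behind the crown and the gap under the pad still open. First stroke down.

Emit:
carry_out:
  commands:
    - [[255,-0.45,0,0,0,0.65,0],[255,-0.85,0,0.05,0,1.3,0],[255,-1.3,0,0.1,0,1.9,0],[255,-1.7,0,0.2,0,2.55,0],[255,-2.1,0,0.3,0,3.2,0],[255,-2.5,0,0.4,0,3.8,0],[255,-2.9,0,0.55,0,4.45,0],[255,-3.3,0,0.75,0,5.1,0],[255,-3.65,0,0.9,0,5.7,0],[255,-3.65,0,0.9,0,5.7,0]]

```text
time: 7.35
ee_pos: [0.4829, 0.1351, 0.2137]
eef_rot: [0.927, -0.05, 0.372, 0.021]
ft_force: [24.8, 0.9, -13.9]
width: 0.016
```

```bash
python3 st.py
python3 - <<'E'
from kin2 import *
log(); im=r.camera("scene"); cv2.imwrite("pics/sc3.png",cv2.resize(im[140:290,230:380],None,fx=4,fy=4,interpolation=cv2.INTER_CUBIC))
rows([pose(q,.191) for q in (.5,.52,0,-.01)])
E
```

```text
t 7.35 q pos 0.496 q rot 0.502 s 0.1911 y -0.0 j [ 0.42 -0.5  -0.92  2.33  0.12  0.5  -0.76] F [ 24.8   0.9 -13.9] w 0.016
None [-0.03, -0.01, 0.0, 0.03, -0.0, -0.01]
None [-0.18, -0.01, 0.0, 0.03, 0.23, -0.01]
None [3.63, -0.02, 0.94, 0.03, -5.73, -0.02]
None [3.7, -0.02, 0.97, 0.03, -5.85, -0.02]
```

View pics/sc3.png

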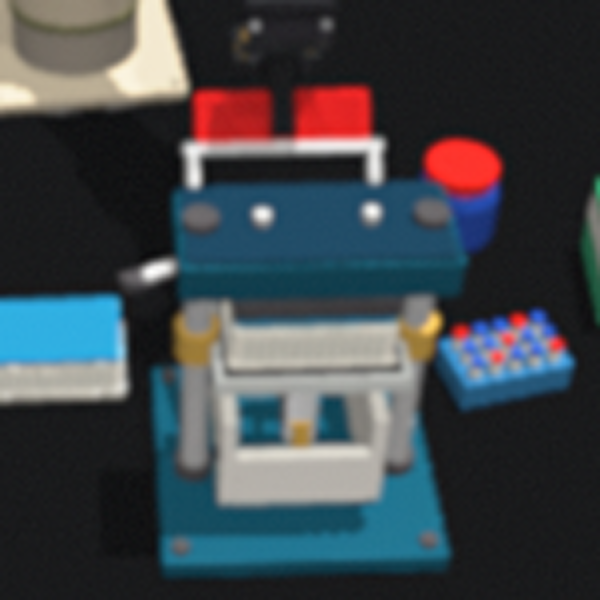

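Run:
```python
from ik import *
q=r.read_state()['joint_positions']; print(q.round(4))
p[:]=fit(True)
for qq in (.46,.48,.5): print(ik(*pose(qq,.191),q,reg=.02,m=0)[0].round(3))
# nullspace freedom at current
for y in (-.03,.03): print('yoff',y,ik(*pose(.5,.191,y),q,m=0)[0].round(3))
rows([pose(q,.191) for q in np.linspace(.5,0,10)[1:]])
```

```text
[ 0.4238 -0.4951 -0.9193  2.3285  0.12    0.4988 -0.7573]
[ 0.26  -0.001 -0.012  0.449  0.001 -0.012  0.49  -0.001  0.     0.354
 -0.022]
[[0.0007, 0.0007, -0.0004], [-0.0002, -0.0016, 0.0003], [0.0002, 0.0002, -0.0002], [-0.0001, 0.0001, 0.0001], [-0.0002, 0.0004, -0.0001], [-0.0001, -0.0, 0.0002]]
[ 0.413 -0.453 -0.887  2.288  0.113  0.546 -0.715]
[ 0.416 -0.473 -0.901  2.309  0.116  0.521 -0.735]
[ 0.421 -0.495 -0.917  2.331  0.119  0.496 -0.755]
yoff -0.03 [ 0.344 -0.5   -0.789  2.369  0.123  0.485 -0.695]
yoff 0.03 [ 0.488 -0.485 -1.035  2.288  0.134  0.511 -0.827]
None [0.4, -0.02, 0.01, 0.03, -0.64, -0.01]
None [0.82, -0.02, 0.05, 0.03, -1.28, -0.01]
None [1.24, -0.02, 0.11, 0.03, -1.91, -0.01]
None [1.66, -0.02, 0.19, 0.03, -2.55, -0.02]
None [2.07, -0.02, 0.3, 0.03, -3.19, -0.02]
None [2.47, -0.02, 0.42, 0.03, -3.82, -0.02]
None [2.87, -0.02, 0.57, 0.03, -4.46, -0.02]
None [3.26, -0.02, 0.74, 0.03, -5.1, -0.02]
None [3.63, -0.02, 0.94, 0.03, -5.73, -0.02]
```

Emit:
carry_out:
  commands:
    - [[255,0.4,0,0,0,-0.65,0],[255,0.8,0,0.05,0,-1.3,0],[255,1.25,0,0.1,0,-1.9,0],[255,1.65,0,0.2,0,-2.55,0],[255,2.05,0,0.3,0,-3.2,0],[255,2.45,0,0.4,0,-3.8,0],[255,2.85,0,0.55,0,-4.45,0],[255,3.25,0,0.75,0,-5.1,0],[255,3.65,0,0.95,0,-5.75,0],[255,3.65,0,0.95,0,-5.75,0]]

```text
time: 8.65
ee_pos: [0.5651, 0.1264, 0.2599]
eef_rot: [0.99, -0.054, 0.129, 0.007]
ft_force: [-1.0, 0.9, 4.7]
width: 0.016
```

```bash
python3 st.py
python3 - <<'E'
from h import *
im=r.camera("scene"); cv2.imwrite("pics/sc4.png",cv2.resize(im[140:290,230:380],None,fx=4,fy=4,interpolation=cv2.INTER_CUBIC))
rows([pose(q,.191) for q in (.475,0)])
E
```

```text
t 8.65 q pos -0.004 q rot -0.003 s 0.1912 y -0.0 j [ 0.43  0.09 -0.84  1.72  0.21  1.14 -0.58] F [-1.   0.9  4.7] w 0.016
None [-3.52, -0.0, 0.86, 0.02, 5.46, -0.02]
None [-0.03, -0.01, 0.01, 0.02, 0.01, -0.02]
```

View pics/sc4.png

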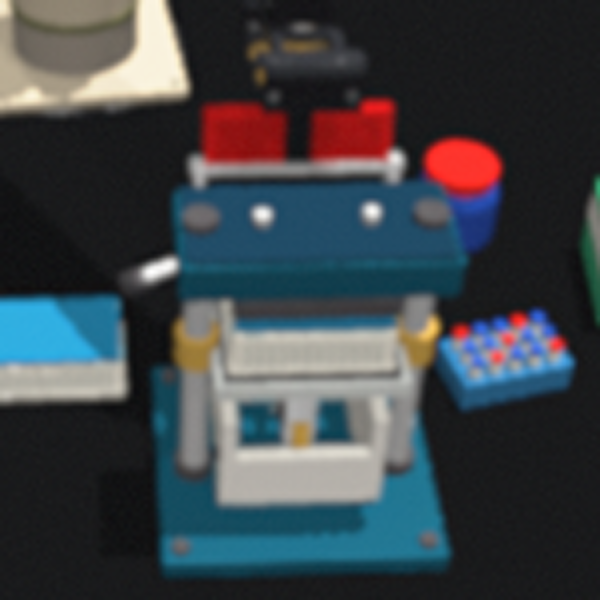

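Emit:
carry_out:
  commands:
    - [[255,-0.45,0,0,0,0.65,0],[255,-0.85,0,0.05,0,1.3,0],[255,-1.3,0,0.1,0,1.9,0],[255,-1.7,0,0.2,0,2.55,0],[255,-2.1,0,0.3,0,3.2,0],[255,-2.5,0,0.4,0,3.8,0],[255,-2.9,0,0.55,0,4.45,0],[255,-3.3,0,0.75,0,5.1,0],[255,-3.55,0,0.85,0,5.5,0],[255,-3.55,0,0.85,0,5.5,0]]

```text
time: 9.95
ee_pos: [0.4843, 0.1345, 0.215]
eef_rot: [0.931, -0.05, 0.362, 0.02]
ft_force: [20.9, 3.0, -17.9]
width: 0.0159
```

```bash
python3 st.py
python3 - <<'E'
from h import *
rows([pose(q,.191) for q in (.475,0)])
E
```

```text
t 9.95 q pos 0.486 q rot 0.48 s 0.191 y -0.001 j [ 0.41 -0.47 -0.9   2.31  0.13  0.52 -0.75] F [ 20.9   3.  -17.9] w 0.0159
None [0.08, -0.03, 0.0, 0.03, -0.06, -0.0]
None [3.57, -0.04, 0.86, 0.03, -5.5, -0.01]
```

Emit:
carry_out:
  commands:
    - [[255,0.4,0,0,0,-0.65,0],[255,0.8,0,0.05,0,-1.3,0],[255,1.25,0,0.1,0,-1.9,0],[255,1.65,0,0.2,0,-2.55,0],[255,2.05,0,0.3,0,-3.2,0],[255,2.45,0,0.4,0,-3.8,0],[255,2.85,0,0.55,0,-4.45,0],[255,3.25,0,0.7,0,-5.1,0],[255,3.6,0,0.85,0,-5.5,0],[255,3.6,0,0.85,0,-5.5,0]]

```text
time: 11.2
ee_pos: [0.5648, 0.1263, 0.2599]
eef_rot: [0.99, -0.053, 0.13, 0.007]
ft_force: [1.7, 2.4, -1.3]
width: 0.0158
```

```bash
python3 st.py
python3 - <<'E'
from h import *
im=r.camera("scene"); cv2.imwrite("pics/sc5.png",cv2.resize(im[140:290,230:380],None,fx=4,fy=4,interpolation=cv2.INTER_CUBIC))
rows([pose(q,.191) for q in (.475,0)])
g=lambda n:cv2.cvtColor(cv2.imread(f"pics/{n}.png"),cv2.COLOR_BGR2GRAY)
T=g("sc2")[300:400,225:400]
for n in ("sc2","sc3","sc4","sc5"):
    m=cv2.matchTemplate(g(n)[240:420,205:420],T,cv2.TM_CCOEFF_NORMED); print(n,cv2.minMaxLoc(m)[1::2])
sc=cam("scene"); Rz=R.from_euler('z',YAW)
for z in (.16,.168): print(proj(sc,Rz.apply([.11,0,0])+AX*[1,1,0]+[0,0,z])*4)
E
```

```text
t 11.2 q pos -0.003 q rot -0.0 s 0.1913 y -0.0 j [ 0.42  0.09 -0.82  1.72  0.21  1.13 -0.57] F [ 1.7  2.4 -1.3] w 0.0158
None [-3.5, -0.01, 0.86, 0.02, 5.44, -0.01]
None [-0.01, -0.02, 0.01, 0.02, -0.01, -0.01]
sc2 (0.9999996423721313, (20, 60))
sc3 (0.9867537021636963, (20, 47))
sc4 (0.9918874502182007, (20, 52))
sc5 (0.9835878610610962, (20, 46))
[[1227.47501115  944.39597257]]
[[1228.19818654  937.1066838 ]]
```

View pics/sc5.png

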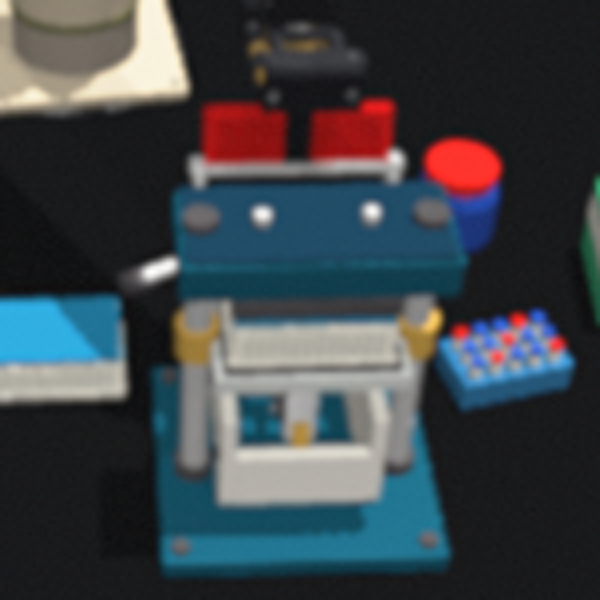

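Template tracking shows the platen rising 7–8 zoomed px (about 8 mm) a stroke, so one tooth each time. I'll carry on.

Emit:
carry_out:
  commands:
    - [[255,-0.45,0,0,0,0.65,0],[255,-0.85,0,0.05,0,1.3,0],[255,-1.3,0,0.1,0,1.9,0],[255,-1.7,0,0.2,0,2.55,0],[255,-2.1,0,0.3,0,3.2,0],[255,-2.5,0,0.4,0,3.8,0],[255,-2.9,0,0.55,0,4.45,0],[255,-3.3,0,0.75,0,5.1,0],[255,-3.55,0,0.85,0,5.5,0],[255,-3.55,0,0.85,0,5.5,0]]

```text
time: 12.5
ee_pos: [0.4842, 0.1342, 0.2155]
eef_rot: [0.93, -0.049, 0.364, 0.02]
ft_force: [24.4, 2.4, -18.3]
width: 0.0157
```

```bash
python3 st.py
```

```text
t 12.5 q pos 0.485 q rot 0.483 s 0.1915 y -0.001 j [ 0.4  -0.47 -0.89  2.31  0.14  0.52 -0.75] F [ 24.4   2.4 -18.3] w 0.0157
```

Emit:
carry_out:
  commands:
    - [[255,0.4,0,0,0,-0.65,0],[255,0.8,0,0.05,0,-1.3,0],[255,1.25,0,0.1,0,-1.9,0],[255,1.65,0,0.2,0,-2.55,0],[255,2.05,0,0.3,0,-3.2,0],[255,2.45,0,0.4,0,-3.8,0],[255,2.85,0,0.55,0,-4.45,0],[255,3.25,0,0.7,0,-5.1,0],[255,3.6,0,0.85,0,-5.5,0],[255,3.6,0,0.85,0,-5.5,0]]

```text
time: 13.75
ee_pos: [0.5641, 0.126, 0.2603]
eef_rot: [0.99, -0.053, 0.132, 0.008]
ft_force: [2.9, 4.4, -5.0]
width: 0.016
```

```bash
python3 st.py
cat > lift.py <<'E'
from h import *
import sys
n=sys.argv[1]
im=r.camera("scene"); cv2.imwrite(f"pics/{n}.png",cv2.resize(im[140:290,230:380],None,fx=4,fy=4,interpolation=cv2.INTER_CUBIC))
rows([pose(q,.191) for q in (.475,0)])
g=lambda n:cv2.cvtColor(cv2.imread(f"pics/{n}.png"),cv2.COLOR_BGR2GRAY)
T=g("sc2")[335:400,225:400]
for k in ("sc2","sc4","sc5",n):
    m=cv2.matchTemplate(g(k)[240:420,205:420],T,cv2.TM_CCOEFF_NORMED); print(k,cv2.minMaxLoc(m)[1::2])
E
python3 lift.py sc6
```

```text
t 13.75 q pos -0.0 q rot 0.003 s 0.1918 y -0.001 j [ 0.4   0.08 -0.81  1.73  0.21  1.13 -0.57] F [ 2.9  4.4 -5. ] w 0.016
None [-3.49, -0.03, 0.87, 0.02, 5.41, 0.01]
None [0.01, -0.03, 0.03, 0.02, -0.04, 0.0]
sc2 (1.0, (20, 95))
sc4 (0.9732759594917297, (21, 87))
sc5 (0.9488837122917175, (21, 81))
sc6 (0.8694316148757935, (21, 75))
```

View pics/sc6.png

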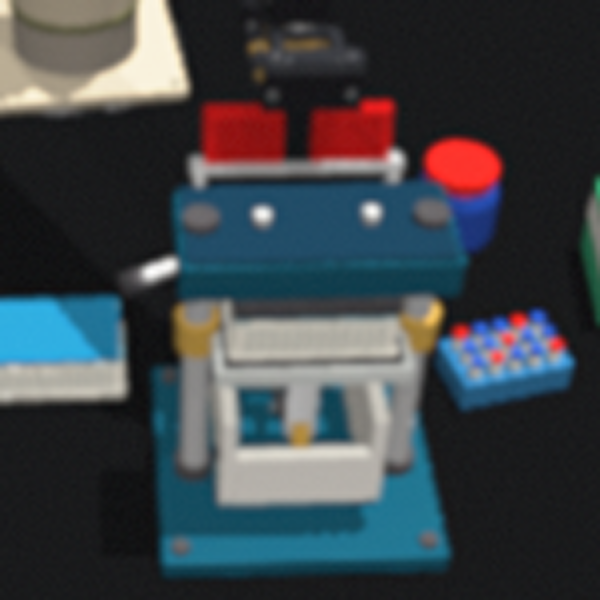

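Emit:
carry_out:
  commands:
    - [[255,-0.45,0,0,0,0.65,0],[255,-0.85,0,0.05,0,1.3,0],[255,-1.3,0,0.1,0,1.9,0],[255,-1.7,0,0.2,0,2.55,0],[255,-2.1,0,0.3,0,3.2,0],[255,-2.5,0,0.4,0,3.8,0],[255,-2.9,0,0.55,0,4.45,0],[255,-3.3,0,0.75,0,5.1,0],[255,-3.5,0,0.87,0,5.45,0],[255,-3.5,0,0.87,0,5.45,0]]

```text
time: 15.05
ee_pos: [0.485, 0.1339, 0.2164]
eef_rot: [0.93, -0.049, 0.363, 0.021]
ft_force: [9.1, 3.2, -5.6]
width: 0.0159
```

```bash
python3 st.py; python3 -c "
from h import *
rows([pose(q,.191) for q in (.475,0)])"
```

```text
t 15.05 q pos 0.478 q rot 0.482 s 0.1915 y -0.001 j [ 0.39 -0.47 -0.88  2.31  0.15  0.52 -0.76] F [ 9.1  3.2 -5.6] w 0.0159
None [0.03, -0.05, 0.02, 0.02, -0.08, 0.03]
None [3.51, -0.05, 0.89, 0.03, -5.53, 0.02]
```

Emit:
carry_out:
  commands:
    - [[255,0.4,0,0,0,-0.65,0],[255,0.8,0,0.05,0,-1.3,0],[255,1.25,0,0.1,0,-1.9,0],[255,1.65,0,0.2,0,-2.55,0],[255,2.05,0,0.3,0,-3.2,0],[255,2.45,0,0.4,0,-3.8,0],[255,2.85,0,0.55,0,-4.45,0],[255,3.25,0,0.75,0,-5.1,0],[255,3.55,0,0.9,0,-5.55,0],[255,3.55,0,0.9,0,-5.55,0]]

```text
time: 16.3
ee_pos: [0.5648, 0.1255, 0.2605]
eef_rot: [0.99, -0.052, 0.129, 0.009]
ft_force: [-2.2, 0.4, 4.7]
width: 0.0157
```

```bash
python3 st.py;python3 lift.py sc7
```

```text
t 16.3 q pos -0.004 q rot -0.002 s 0.1919 y -0.001 j [ 0.39  0.09 -0.8   1.72  0.21  1.14 -0.57] F [-2.2  0.4  4.7] w 0.0157
None [-3.53, -0.05, 0.88, 0.03, 5.45, 0.02]
None [-0.03, -0.05, 0.04, 0.04, 0.01, 0.01]
sc2 (1.0, (20, 95))
sc4 (0.9732759594917297, (21, 87))
sc5 (0.9488837122917175, (21, 81))
sc7 (0.8689442276954651, (21, 75))
```

View pics/sc7.png

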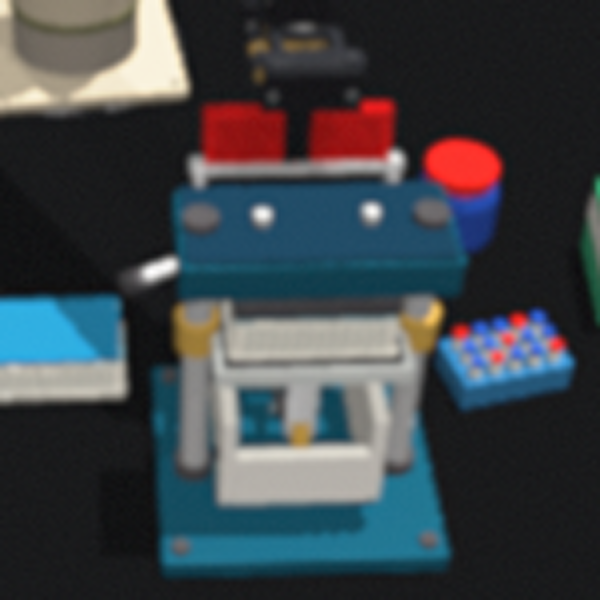

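Run:
```python
from h import *
sc=cam("scene"); Rz=R.from_euler('z',YAW)
w=lambda P:Rz.apply(np.array(P))+AX*[1,1,0]
for n in ("sc2","sc7"):
    im=cv2.imread(f"pics/{n}.png")
    L={"sc2":.024,"sc7":.048}[n]
    for l,c in ((L,(0,255,0)),(L-.008,(0,0,255))):
        for z in (.1395,.1805):
            P=[[.11,-.064,z+l],[.11,.064,z+l]]
            uv=((proj(sc,w(P))-[230,140]+.5)*4-.5).round().astype(int); cv2.line(im,tuple(map(int,uv[0])),tuple(map(int,uv[1])),c,1)
    P=[[.112,-.103,.254],[.112,.103,.254]]
    uv=((proj(sc,w(P))-[230,140]+.5)*4-.5).round().astype(int); cv2.line(im,tuple(map(int,uv[0])),tuple(map(int,uv[1])),(255,255,0),1)
    cv2.imwrite(f"pics/{n}o.png",cv2.resize(im[200:440,160:480],None,fx=2,fy=2))
```

```text
(no output)
```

View pics/sc2o.png

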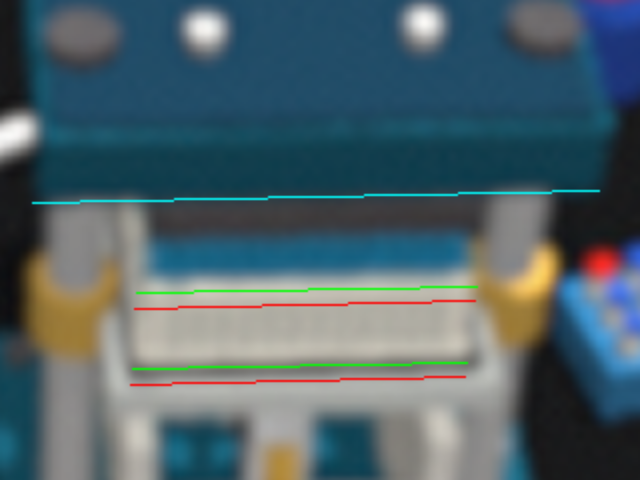

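View pics/sc7o.png

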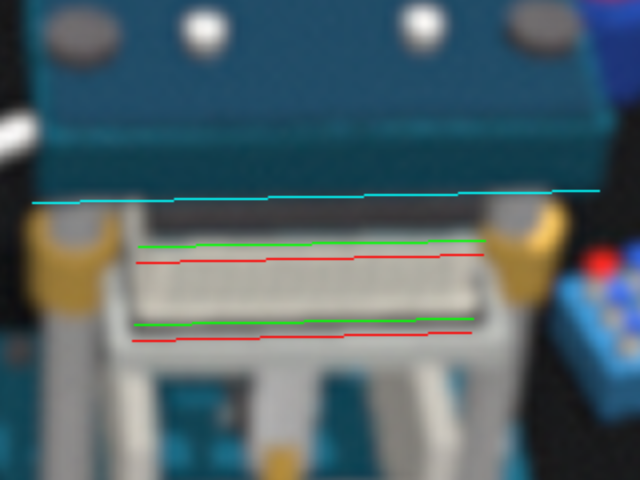

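Both overlays fit (lift 0.024 at the start, 0.048 now), and the blue band has gone under the pad. I'll make one extra harmless full stroke to confirm.

Emit:
carry_out:
  commands:
    - [[255,-0.45,0,0,0,0.65,0],[255,-0.85,0,0.05,0,1.3,0],[255,-1.3,0,0.1,0,1.9,0],[255,-1.7,0,0.2,0,2.55,0],[255,-2.1,0,0.3,0,3.2,0],[255,-2.5,0,0.4,0,3.8,0],[255,-2.9,0,0.55,0,4.45,0],[255,-3.3,0,0.75,0,5.1,0],[255,-3.6,0,0.9,0,5.6,0],[255,-3.6,0,0.9,0,5.6,0]]

```text
time: 17.6
ee_pos: [0.4835, 0.1336, 0.215]
eef_rot: [0.929, -0.048, 0.367, 0.021]
ft_force: [19.8, 3.7, -15.2]
width: 0.0156
```

```bash
python3 st.py; python3 -c "
from h import *
rows([pose(q,.1915) for q in (.475,0)])"
```

```text
t 17.6 q pos 0.489 q rot 0.491 s 0.1915 y -0.002 j [ 0.38 -0.47 -0.88  2.32  0.16  0.51 -0.78] F [ 19.8   3.7 -15.2] w 0.0156
None [0.11, -0.07, 0.0, 0.03, -0.19, 0.05]
None [3.6, -0.06, 0.91, 0.04, -5.63, 0.04]
```

Emit:
carry_out:
  commands:
    - [[255,0.4,0,0,0,-0.65,0],[255,0.8,0,0.05,0,-1.3,0],[255,1.25,0,0.1,0,-1.9,0],[255,1.65,0,0.2,0,-2.55,0],[255,2.05,0,0.3,0,-3.2,0],[255,2.45,0,0.4,0,-3.8,0],[255,2.85,0,0.55,0,-4.45,0],[255,3.25,0,0.75,0,-5.1,0],[255,3.6,0,0.9,0,-5.65,0],[255,3.6,0,0.9,0,-5.65,0]]

```text
time: 18.85
ee_pos: [0.5645, 0.1252, 0.2606]
eef_rot: [0.99, -0.052, 0.13, 0.009]
ft_force: [-0.0, 2.0, 3.8]
width: 0.0158
```

```bash
python3 st.py;python3 lift.py sc8
```

```text
t 18.85 q pos -0.003 q rot -0.001 s 0.192 y -0.001 j [ 0.38  0.08 -0.78  1.73  0.2   1.14 -0.56] F [-0.   2.   3.8] w 0.0158
None [-3.5, -0.07, 0.89, 0.04, 5.44, 0.04]
None [-0.01, -0.06, 0.04, 0.05, -0.0, 0.03]
sc2 (1.0, (20, 95))
sc4 (0.9732759594917297, (21, 87))
sc5 (0.9488837122917175, (21, 81))
sc8 (0.8699111342430115, (21, 75))
```

The platen is unchanged after two further strokes, so it is on its top tooth. Now I'll open partway and withdraw along the arms.

Emit:
carry_out:
  commands:
    - [[110,0,0,0,0,0,0],[110,0,0,0,0,0,0],[110,0,0,0,0,0,0],[110,0,0,0,0,0,0],[110,0,0,0,0,0,0],[110,0,0,0,0,0,0]]

```text
time: 19.65
ee_pos: [0.5642, 0.1253, 0.2605]
eef_rot: [0.99, -0.052, 0.13, 0.009]
ft_force: [-0.5, 1.2, -0.3]
width: 0.0491
```

Emit:
carry_out:
  commands:
    - [[110,0,0,-0.5,0,0,0],[110,0,0,-1.2,0,0,0],[110,0,0,-2,0,0,0],[110,0,0,-3,0,0,0],[110,0,0,-4,0,0,0],[110,0,0,-5,0,0,0],[110,0,0,-5,0,0,0],[110,0,0,-5,0,0,0]]

```text
time: 20.65
ee_pos: [0.5319, 0.1292, 0.3813]
eef_rot: [0.99, -0.052, 0.13, 0.009]
ft_force: [0.3, -0.4, -1.2]
width: 0.0494
```

```bash
python3 st.py; python3 lift.py sc9
python3 - <<'E'
from h import *
import pickle
ci=cam("wrist"); im=r.camera("wrist"); cv2.imwrite("pics/wrist9.png",im); 
Rz=R.from_euler('z',YAW)
def box(q,col):
    th=.262+q; d=np.array([-np.sin(th),0,np.cos(th)]); n=np.array([np.cos(th),0,np.sin(th)])
    P=[Rz.apply(d*.232+n*.008*k+np.array([0,.074*j,0]))+AX for k,j in ((-1,-1),(1,-1),(1,1),(-1,1))]
    cv2.polylines(im,[proj(ci,P).round().astype(int)],True,col,1)
box(0,(0,255,0)); box(.09,(255,255,0)); cv2.imwrite("pics/wrist9o.png",im)
t=r.camera("top"); cv2.imwrite("pics/top9.png",t)
E
```

```text
t 20.65 q pos -0.0 q rot 0.0 s 0.3171 y -0.001 j [ 0.4  -0.04 -0.77  1.57  0.1   1.37 -0.48] F [ 0.3 -0.4 -1.2] w 0.0494
None [-3.49, -0.08, 5.87, 0.04, 5.45, 0.04]
None [0.01, -0.07, 5.03, 0.05, 0.01, 0.03]
sc2 (1.0, (20, 95))
sc4 (0.9732759594917297, (21, 87))
sc5 (0.9488837122917175, (21, 81))
sc9 (0.8693493604660034, (21, 75))
```

View pics/sc9.png

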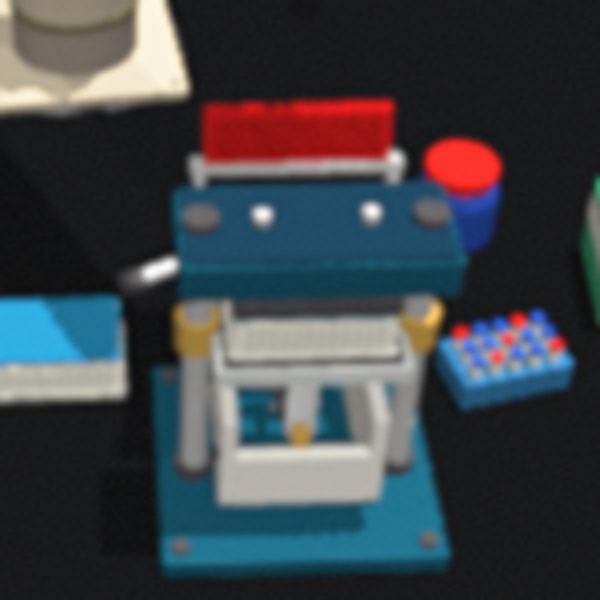

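View pics/wrist9o.png

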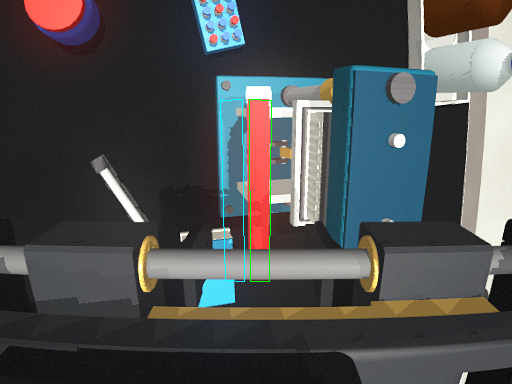

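View pics/top9.png

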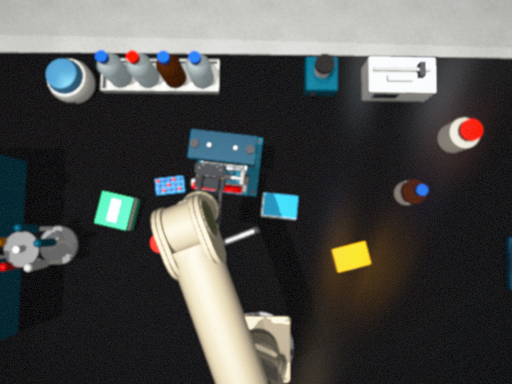

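The scene view shows the platen up (same rows as sc6) with no blue visible. In the wrist view the grip lies on my overlay for handle = 0 (columns 248–270), clear of the fingers. The top view shows the bystanders where they were. Handing in.

Run:
```python
from bench import r
print(r.close_job()); s=r.read_state(); print(s['time'],s['ft_force'].round(1))
```

```text
the job is handed in; nothing more can be done
None
the job is handed in; nothing more can be done
```

I pumped the press to its top tooth, left the handle at its upper stop, let go, backed off about 125 mm and handed the job in at about 20.9 s of 58 s. No verdict came back.

- **Strokes:** I gripped the bar at a handle angle of about 0.33, raised it to the stop and made five strokes. The downstrokes reached 0.48 to 0.50 rad, and the first and last of them pressed near the lower stop. The first three each lifted the platen about 8 mm. The last two changed nothing in the scene view.
- **Platen and mat:** The camera overlay fits a lift of about 0.048 m for the plate's lower edge. The plate's upper edge looked a few mm higher than predicted, so the absolute height is only roughly confirmed. The mat's blue band has disappeared under the pad, but I could not measure its depth directly.
- **Handle:** In the wrist view after release, the grip lies on the overlay for angle 0.
- **Bystanders and forces:** The bystanders visible in the last top view looked unmoved; the arm mostly hid the tub. The wrist force read at most about 30 N, and joint 2 came closest to its limit at -0.495 of -0.5 rad.
- **What disagreed:** My first fit put the handle at 0.28 rad, but the wrist view gave 0.33. The top views suggest it sank a little at the start, so I refitted before gripping.

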